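Load the indexing jig and hold its plunger drawn

ROBOT

A 6-joint arm with a two-finger parallel gripper is mounted at the origin on a cart in front of the work surface, level with it; the furniture and walls round the work are solid. World frame = base frame: x ahead of the robot, y to its left, z up, the work surface at z = 0. Lengths are in m, angles in rad, forces in N, time in s.
With the tool pointing down it reaches from about 0.375 to 0.9 m from the base axis. Payload 3.1 kg.
Tool frame: the origin (TCP) lies on the centre line of the jaws, within the pads' length; the fingertips stand 8 mm ahead of it and the grasp point (between the pads) lies 11 mm behind it; z points along the fingers, y is the line along which they close (so a half turn about z gives the same grasp; the last joint's range is limited). The gripper opens to 87 mm and grips with 3 to 60 N. Pads are 19 mm wide; open, the fingers measure 117 mm over their backs; the gripper's body (75 mm by 190 mm) begins 51 mm behind the grasp point.
Start: joints at [-1.516, 0.527, 1.433, -0, 1.181, -0.178], TCP at [0.145, -0.608, 0.21] pointing down, gripper open.
Joint ranges: [-3.08, 3.08], [-0.75, 2.2], [0.22, 2.44], [-1.43, 4.57], [0, 2.65], [-2.85, 2.85]. Speed limits (rad/s): [2.79, 2.79, 3.14, 3.14, 3.14, 3.14].

INTERFACE

Orientations are given as a unit quaternion [x, y, z, w].
In Python, from rig import robot gives the robot as it stands. The module is installed in compiled form; this text tells all that it offers.
- The arm moves only by the tool send_rows, never from a script. Its argument "increments" is one flat list of numbers, 7 for each row, row after row: the turn, a rotation vector about the world's x, y, z in rad, then the shift along the world's x, y, z in cm, then the opening, from 0 (shut) to 1 (fully open). A call has 1 to 20 rows; each row shifts and turns the commanded pose from where the row before left it; what a row does not reach is not made up. A row lasts 1/12 s, in which the tool goes at most 41.7 mm and 7.16 degrees, less where a joint would pass 70% of its speed; a pose out of reach is approached as far as the arm can. A call is refused whole if a number of a shift passes 4.17 or a number of a turn 0.125, either way. A call with a gripper value outside its range is refused whole. The fingers move at their own pace and stop on an object; "newtons" is the grip in N (left out, the last holds). Time passes only in rows, so rows that do not move let the fingers close. It gives the time, the measured TCP pose, the force, the opening and the grip force at its end, in the units of the state.
- robot.get_obs(): the state, without advancing time (a new reading comes with each control period).
- robot.camera(name): name is "scene" or "top" or "wrist"; returns a dict with "image" (384x512x3 uint8, red, green, blue), "range_z" (384x512 float32, m along the optical axis (not along the pixel's ray), 0 where there is no reading), "fx", "fy", "cx", "cy" (pixels), "dist_coeffs" ([k1, k2, p1, p2, k3] as OpenCV has them; the pictures are not rectified), "R" (3x3) and "t" (3): a world point X has camera coordinates R X + t. Camera axes: x right, y down, z forward; pixel columns grow to the right and rows downward; lengths in m; the calibration is good to about 2 mm. A picture is of the moment at which its call begins.
- robot.hand_in(): hands the job in; it is judged then, once.
The state is a dict: "time": time; "q": joint angles; "joint_velocities": joint speeds; "joint_torque": joint torques, N m; "position": TCP position; "tool_rot": TCP orientation; "ft_force": force on the tool from outside, world axes, zero at the start; "moment": the same for the moment, N m; "grip_width": finger opening in m; "grip_force": force on a finger pad.
Only numpy, scipy, OpenCV 4.12 (cv2) and the standard library are available. Lean on these libraries where they do the work, as an engineer would, in place of code of your own. Each camera call takes 0.05 s, during which the arm holds its last target. There are 200 camera calls.

TASK

Take the long brass sleeve out of the wooden rack and stand it fully home in the socket of the indexing jig, leaving the two short sleeves where they are. Let go of it, then pull the jig's sprung index plunger straight up by its round knob, fully back so that its pin is clear of the hole in the dial, and finish while still holding it there.

Things in the scene. Friction and masses are not known exactly. Their poses are not given: they have to be found in the camera images.
- rack: Fixed wooden block, 50 x 184 x 35 mm high; origin at the centre of its underside, x across it, y along its row of four blind holes at y = -67.5, -22.5, 22.5, 67.5 mm. Holes 18 mm wide, floors 8 mm above the work surface. The hole at y = 22.5 mm is empty; the other three hold the sleeves upright in varying order.
- sleeve_long_mid (a point): The long brass sleeve, a round tube 16 mm in diameter and 80 mm long, 0.06 to 0.11 kg, chamfered at its foot; this point is its centre, half-way up, z along its axis. In the rack it stands on the hole's floor, its top 88 mm above the work surface. Treat it as solid: its bore cannot be entered.
- sleeve_short_a_mid (a point): A short brass sleeve, 16 mm in diameter and 55 mm long, else like the long one; this point is its centre. Its top is 63 mm above the work surface. Stays in the rack.
- sleeve_short_b_mid (a point): The other short brass sleeve, the same; this point is its centre. Stays in the rack.
- jig: Indexing jig, fixed: steel base 150 x 180 x 10 mm, aluminium dial 140 mm in diameter (top at height 28 mm, does not turn), square 44 mm socket block in its middle (top at 40 mm). A bracket on the -y side (34 mm wide, top 54 mm) reaches over the dial and carries the plunger. Origin on the dial's axis at the work surface, z up; plunger axis vertical at x = 0, y = -60 mm.
- socket_mouth (a point): Centre of the socket's mouth in the jig's square block, 40 mm above the work surface. Round blind hole 17.6 mm wide with a 2 mm chamfer, 26 mm deep. With the long sleeve fully home the sleeve's centre is 14 mm and its top 54 mm above this point.
- plunger_knob (a point): Grip point on the axis of the plunger's round black knob (26 mm in diameter, 28 mm high, axis vertical), moving with it; the knob spans from 18 mm below to 10 mm above this point. Seated, the point is 86 mm above the work surface. Under the knob: a narrower barrel, then the bracket's top at 54 mm. A 9 mm pin runs from the knob down into the dial.
- plunger (a joint): How far the plunger is drawn straight up, in m: 0 seated, 0.010 pin tip level with the dial's top, 0.016 the stop (fully back). A spring pulls it down with 4 N when seated, rising to 12 N fully back; it snaps back when let go.

How it is judged:
On the way, in this order (a step that is already met when the one before it is completed fails the run):
1. the long sleeve is lifted clear of the rack, the plunger still seated (height (world z) of sleeve_long_mid above 0.077 m and value of joint plunger below 0.003 m), for 0.1 s.
2. the long sleeve stands fully home in the jig's socket, let go, the plunger still seated (horizontal distance between sleeve_long_mid and socket_mouth below 0.006 m and z of sleeve_long_mid in the frame of socket_mouth below 0.017 m and angle between sleeve_long_mid's own z axis and vertical below 0.09 rad and contact force between the fingers and sleeve_long below 0.1 N and value of joint plunger below 0.003 m), for 0.2 s.
At the end, for the whole second after the job is handed in: The long sleeve stands in the jig's socket, within 3 mm of fully home and upright (0.09 rad), touched by no finger; the fingers hold the plunger's knob with the plunger drawn at least 13 of its 16 mm; the short sleeves are within 12 mm of where they stood (horizontal distance between sleeve_long_mid and socket_mouth below 0.006 m and z of sleeve_long_mid in the frame of socket_mouth below 0.017 m and angle between sleeve_long_mid's own z axis and vertical below 0.09 rad and contact force between the fingers and sleeve_long below 0.1 N and distance of each of sleeve_short_a_mid, sleeve_short_b_mid from where it was at the start of the episode below 0.012 m and value of joint plunger above 0.013 m and contact force between the fingers and plunger above 2 N); the arm keeps its last pose, push and grip.
It fails at once if a short sleeve is pulled out of its place in the rack (distance of any of sleeve_short_a_mid, sleeve_short_b_mid from where it was at the start of the episode above 0.02 m).
It also fails if it takes over 48 s, if anything falls off the work surface, if the arm or the gripper's body presses on something with over 40 N, if the wrist force passes 120 N, or if a joint passes its speed limit or range.

## Working session

There is one attempt and no reset: what is moved stays moved. The work goes in short steps, Python scripts to look and compute and a tool call to move; the robot and the scene stay as the last step left them, time stands still between calls to the robot, and variables do not carry over. Pictures are saved under pics/ and viewed, at most 10 in all, crops included, and the job is handed in when it is done.

Besides the shell and the picture viewer there is one more tool, called after "Call:" as name(argument=value, ...), one argument or row to a line, values as JSON. send_rows: Moves the arm, as the interface text tells. Its arguments: {"type":"object","properties":{"increments":{"type":"array"},"newtons":{"type":"number"}},"required":["increments"]}

```bash
mkdir -p pics; cat > h.py <<'E'
from rig import robot
import numpy as np, cv2
def cam(n):
    c=robot.camera(n); c['K']=np.array([[c['fx'],0,c['cx']],[0,c['fy'],c['cy']],[0,0,1]]); c['d']=np.array(c['dist_coeffs'],float)
    c['R']=np.array(c['R']);c['t']=np.array(c['t']);return c
def save(c,n): cv2.imwrite('pics/'+n,c['image'][:,:,::-1])
def ray(c,uv):
    p=cv2.undistortPoints(np.array(uv,float).reshape(-1,1,2),c['K'],c['d']).reshape(-1,2)
    return -c['R'].T@c['t'], np.c_[p,np.ones(len(p))]@c['R']
def onplane(c,uv,z):
    o,d=ray(c,uv); return o+d*((z-o[2])/d[:,2])[:,None]
def byrange(c,uv):
    o,d=ray(c,uv); uv=np.array(uv).reshape(-1,2).astype(int); return o+d*c['range_z'][uv[:,1],uv[:,0]][:,None]
def tri(c1,a,c2,b):
    o1,d1=ray(c1,a);o2,d2=ray(c2,b);d1=d1[0];d2=d2[0]
    s=np.linalg.lstsq(np.c_[d1,-d2],o2-o1,rcond=None)[0]
    p,q=o1+s[0]*d1,o2+s[1]*d2; return (p+q)/2,np.linalg.norm(p-q)
def cloud(c):
    v,u=np.nonzero(c['range_z']>0); uv=np.c_[u,v]; return uv,byrange(c,uv)
E
python3 - <<'E'
from h import *
print(robot.get_obs())
ims=[]
for n in ['scene','top','wrist']:
    c=cam(n); save(c,n+'0.png'); print(n,c['fx'],-c['R'].T@c['t'],c['R'][2],c['d'],(c['range_z']>0).mean()); np.save(n+'0.npy',c,allow_pickle=True)
E
```

```text
{'time': 0.0, 'q': array([-1.51549465e+00,  5.28464958e-01,  1.43388137e+00,  9.82281710e-06,
        1.18139107e+00, -1.78484668e-01]), 'joint_velocities': array([-9.17500583e-04, -4.60087851e-05,  6.02221152e-04,  6.61605958e-05,
        1.32221322e-03, -5.62284059e-04]), 'joint_torque': array([ 3.84387668e-04, -4.40041709e+01, -1.76592904e+01,  6.32240810e-02,
        5.81669784e-02, -1.59213896e-04]), 'position': array([ 0.14478801, -0.60723093,  0.20927906]), 'tool_rot': array([ 9.93175416e-01,  1.16625226e-01,  7.05402134e-05, -1.07005692e-03]), 'ft_force': array([ 0.15563382,  0.03207518, -0.39567925]), 'moment': array([ 0.02166098, -0.02409325, -0.00595025]), 'grip_force': 0.0, 'grip_width': 0.08698588708402552}
scene 492.11008848644434 [-0.00711067  0.48216373  0.46134943] [ 0.59407499 -0.6966028  -0.40226788] [-0.00243566  0.          0.          0.          0.        ] 0.9959360758463541
top 457.9519030823502 [ 0.43549469 -0.17115844  0.93719245] [ 0.13541364 -0.0184628  -0.99061712] [-0.0727147  0.         0.         0.         0.       ] 0.9960530598958334
wrist 307.4482373503869 [ 0.21521619 -0.59044059  0.38330191] [-0.259047   -0.06002293 -0.96399787] [-0.07430469  0.          0.          0.          0.        ] 0.9959920247395834
```

View pics/top0.png

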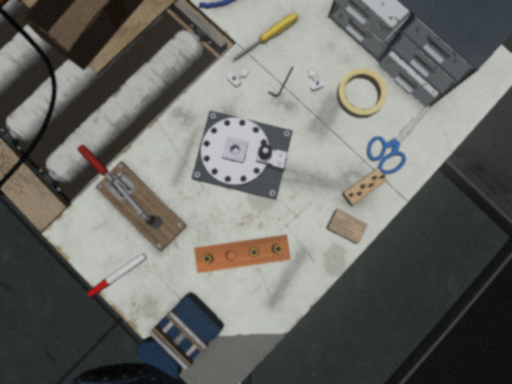

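View pics/scene0.png

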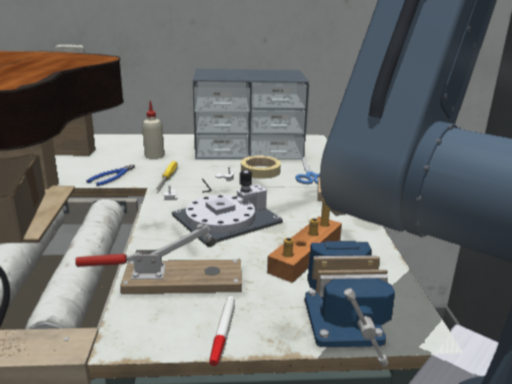

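The top view shows the rack with its holes near (209,258), (232,255, empty), (254,252) and (277,249). The jig's socket is near (235,149) and the knob near (265,151). In the scene view the sleeves are near (288,247), (313,228) and (325,210), and the knob is near (245,178).

```bash
python3 - <<'E'
from h import *
T=np.load('top0.npy',allow_pickle=True).item();S=np.load('scene0.npy',allow_pickle=True).item()
for n,p in dict(h1=(209,258),h2=(232,255),h3=(254,252),h4=(277,249),sock=(235,149),knob=(265,151)).items():
    for z in (0.04,0.09): print(n,z,onplane(T,[p],z)[0].round(4))
rk=onplane(T,[(232,255)],.035)[0]; jg=onplane(T,[(235,149)],.04)[0]
for nm,c in (('top',T),('scene',S)):
    uv,P=cloud(c)
    m=(np.linalg.norm(P[:,:2]-rk[:2],axis=1)<.14)&(P[:,2]>.045)&(P[:,2]<.12)
    lab=np.zeros(c['range_z'].shape,np.uint8); lab[uv[m][:,1],uv[m][:,0]]=1
    k,L,st,ce=cv2.connectedComponentsWithStats(lab)
    for i in range(1,k):
        q=L[uv[:,1],uv[:,0]]==i; 
        if st[i,4]>5: print(nm,'rackblob',st[i],ce[i].round(1),'mean',P[q].mean(0).round(4),'zmax',np.sort(P[q][:,2])[-5:].round(4))
    m=(np.linalg.norm(P[:,:2]-jg[:2],axis=1)<.11)&(P[:,2]>.06)&(P[:,2]<.12)
    print(nm,'knob',m.sum(),P[m].mean(0),uv[m].mean(0),uv[m].min(0),uv[m].max(0),P[m][:,2].max())
# masks: rack by orange hue
hsv=cv2.cvtColor(T['image'],cv2.COLOR_RGB2HSV)
m=cv2.inRange(hsv,(5,120,90),(18,255,255)); m[:225]=0;m[280:]=0;m[:,:190]=0;m[:,300:]=0
cn=max(cv2.findContours(m,0,2)[0],key=cv2.contourArea); b=cv2.boxPoints(cv2.minAreaRect(cn)); 
W=onplane(T,b,.033); print('rack',b.round(1).tolist(),W.round(4).tolist(),W.mean(0))
a=cv2.resize(T['image'][110:290,170:310],None,fx=4,fy=3.3,interpolation=2); 
s=cv2.resize(S['image'][150:290,160:350],None,fx=4,fy=4,interpolation=2)
cv2.imwrite('pics/ta.png',a[:,:,::-1]);cv2.imwrite('pics/sa.png',s[:,:,::-1])
E
```

```text
h1 0.04 [ 0.4174 -0.1009  0.04  ]
h1 0.09 [ 0.4184 -0.1049  0.09  ]
h2 0.04 [ 0.4225 -0.1456  0.04  ]
h2 0.09 [ 0.4232 -0.147   0.09  ]
h3 0.04 [ 0.4275 -0.1883  0.04  ]
h3 0.09 [ 0.428  -0.1874  0.09  ]
h4 0.04 [ 0.4325 -0.2332  0.04  ]
h4 0.09 [ 0.4327 -0.2297  0.09  ]
sock 0.04 [ 0.6321 -0.154   0.04  ]
sock 0.09 [ 0.6211 -0.1549  0.09  ]
knob 0.04 [ 0.6272 -0.2139  0.04  ]
knob 0.09 [ 0.6165 -0.2115  0.09  ]
top rackblob [273 245  10   8  66] [277.4 248.5] mean [ 0.4336 -0.2307  0.0855] zmax [0.0903 0.0903 0.0906 0.0908 0.0914]
top rackblob [250 248   8   9  58] [253.5 251.9] mean [ 0.428  -0.187   0.0626] zmax [0.0646 0.065  0.0653 0.0656 0.0664]
top rackblob [203 255   9   8  59] [206.7 258.6] mean [ 0.4168 -0.0982  0.0615] zmax [0.0646 0.0646 0.0647 0.0649 0.0652]
top rackblob [179 293  45  41 938] [198.9 314.7] mean [ 0.3173 -0.086   0.0907] zmax [0.1039 0.1042 0.1043 0.1044 0.1045]
top knob 175 [ 0.61497887 -0.21049489  0.09299361] [264.55428571 151.45142857] [258 144] [271 159] 0.09972727459155817
scene rackblob [321 199   9  22 141] [324.7 211.6] mean [ 0.4304 -0.2242  0.0
[... 259 characters left out ...]
0623 0.0623 0.0625 0.0629 0.0633]
scene rackblob [308 241  61  38 624] [329.4 249.8] mean [ 0.3209 -0.0701  0.0915] zmax [0.1014 0.1014 0.1014 0.1015 0.1015]
scene rackblob [314 280   3   2   6] [315.  280.5] mean [ 0.3263 -0.0465  0.0467] zmax [0.0464 0.0467 0.0468 0.047  0.0473]
scene knob 211 [ 0.61113686 -0.20293929  0.0816676 ] [245.11848341 179.09952607] [239 170] [251 189] 0.09587103116327556
rack [[194.5, 248.1999969482422], [285.70001220703125, 235.1999969482422], [289.1000061035156, 258.6000061035156], [197.8000030517578, 271.6000061035156]] [[0.4367, -0.0721, 0.033], [0.4592, -0.2515, 0.033], [0.4135, -0.2569, 0.033], [0.3914, -0.0784, 0.033]] [ 0.42518804 -0.1647358   0.033     ]
```

View pics/ta.png

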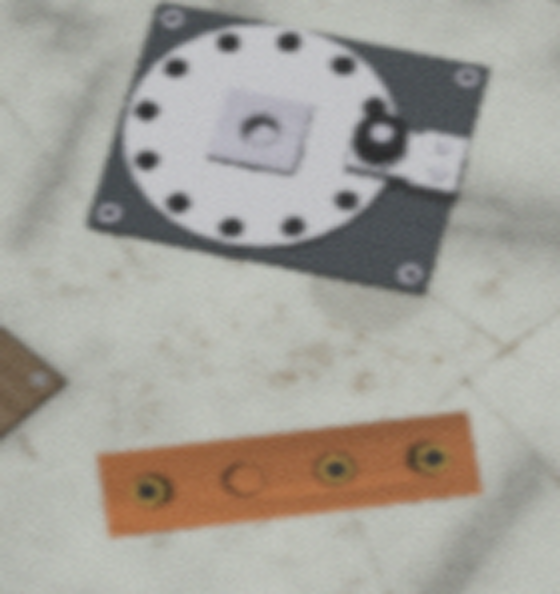

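View pics/sa.png

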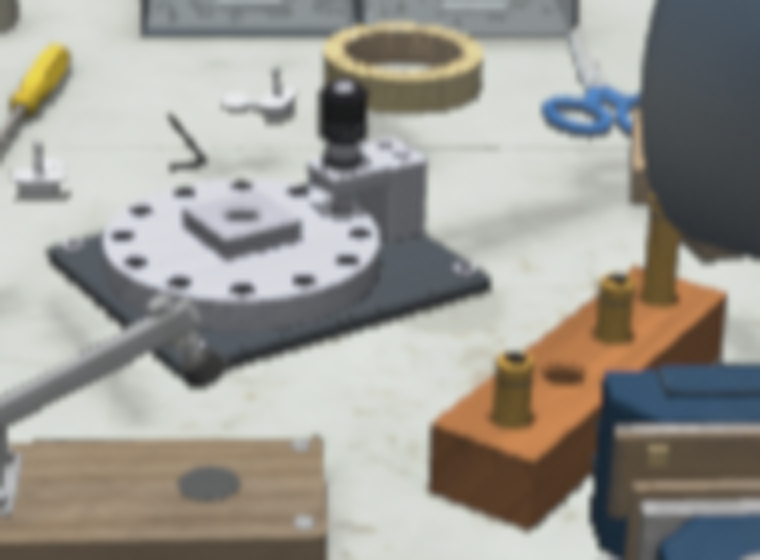

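The long sleeve is the one at top pixel (277,249), at about (0.4325, -0.230) with its top near 0.088. The two short ones stand at about (0.428,-0.187) and (0.417,-0.098). The rack yaw is about 7.1° and the jig yaw about -15.6°. I'll move to hover over the long sleeve with the jaws across the row.

Call:
send_rows(
  increments=[0,0,0.0975,1.917,2.513,0,1,0,0,0.0975,1.917,2.513,0,1,0,0,0.0975,1.917,2.513,0,1,0,0,0.0975,1.917,2.513,0,1,0,0,0.0975,1.917,2.513,0,1,0,0,0.0975,1.917,2.513,0,1,0,0,0.0975,1.917,2.513,0,1,0,0,0.0975,1.917,2.513,0,1,0,0,0.0975,1.917,2.513,0,1,0,0,0.0975,1.917,2.513,0,1,0,0,0.0975,1.917,2.513,0,1,0,0,0.0975,1.917,2.513,0,1,0,0,0.0975,1.917,2.513,0,1,0,0,0.0975,1.917,2.513,0,1,0,0,0.0975,1.917,2.513,0,1,0,0,0,0,0,0,1,0,0,0,0,0,0,1,0,0,0,0,0,0,1],
  newtons=30,
)

```text
time: 1.65
position: [0.4322, -0.2312, 0.2101]
tool_rot: [0.661, 0.75, -0.0, -0.0]
ft_force: [-0.5, -0.0, -0.3]
grip_width: 0.0869
grip_force: 0.0
```

```bash
python3 - <<'E'
from h import *
o=robot.get_obs(); print(o['time'],o['position'],o['tool_rot'],o['q'])
W=cam('wrist'); save(W,'w1.png'); np.save('w1.npy',W,allow_pickle=True)
uv,P=cloud(W)
m=(np.linalg.norm(P[:,:2]-[.425,-.165],axis=1)<.1)&(P[:,2]>.045)&(P[:,2]<.12)
lab=np.zeros(W['range_z'].shape,np.uint8); lab[uv[m][:,1],uv[m][:,0]]=1
k,L,st,ce=cv2.connectedComponentsWithStats(lab)
for i in range(1,k):
    q=L[uv[:,1],uv[:,0]]==i
    if st[i,4]>20: 
        Q=P[q]; t=Q[Q[:,2]>np.percentile(Q[:,2],95)-.006]; print(st[i],ce[i],'topmean',t.mean(0).round(4),len(t),t[:,:2].min(0),t[:,:2].max(0))
E
```

```text
1.65 [ 0.43219968 -0.23115607  0.21014559] [ 6.61392758e-01  7.50039693e-01 -2.71325383e-04 -6.38593514e-05] [-7.19217257e-01  3.47267237e-01  1.76331605e+00 -6.32026585e-04
  1.03113905e+00 -8.44340404e-01]
[249  36  17  19 258] [256.65116279  44.66666667] topmean [ 0.4161 -0.096   0.0624] 235 [ 0.40824784 -0.10356316] [ 0.42402302 -0.08766272]
[249 128  16  16 194] [256.43298969 135.72680412] topmean [ 0.427  -0.1843  0.0624] 186 [ 0.41933364 -0.1919948 ] [ 0.43475375 -0.17700848]
[249 169  16  23 299] [256.37792642 180.38795987] topmean [ 0.4326 -0.2286  0.0873] 203 [ 0.42506446 -0.23673212] [ 0.44011225 -0.22120177]
```

View pics/w1.png

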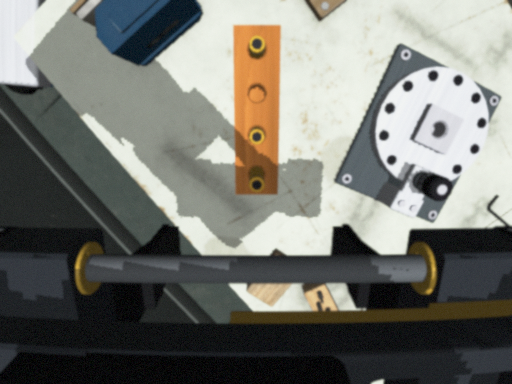

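The wrist view confirms the long sleeve under the jaws at (257,184), with the rack aligned in the image. The socket is at (438,128) and the knob at (436,185). I'll descend and grip.

Call:
send_rows(
  increments=[0,0,0,0.04,0.2,-3.0,1,0,0,0,0,0,-3.0,1,0,0,0,0,0,-3.0,1,0,0,0,0,0,-3.0,1,0,0,0,0,0,-1.5,1,0,0,0,0,0,-1.0,1,0,0,0,0,0,0,1,0,0,0,0,0,0,0,0,0,0,0,0,0,0,0,0,0,0,0,0,0,0,0,0,0,0,0,0,0,0,0,0,0,0,0,0,0,0,0,0,0,0,0,0,0,0,0,0,0],
  newtons=30,
)

```text
time: 2.87
position: [0.433, -0.2291, 0.0656]
tool_rot: [0.661, 0.75, 0.0, 0.0]
ft_force: [0.0, -0.1, -0.2]
grip_width: 0.0484
grip_force: 0.0
```

```bash
python3 - <<'E'
from h import *
W=np.load('w1.npy',allow_pickle=True).item()
T=np.load('top0.npy',allow_pickle=True).item();S=np.load('scene0.npy',allow_pickle=True).item()
# socket hole: dark blob centroid inside block; only rim at z=.04
for n,c,bx in (('w',W,(425,115,452,142)),('t',T,(228,142,242,156)),('s',S,(212,196,228,210))):
    x0,y0,x1,y1=bx; g=cv2.cvtColor(c['image'],cv2.COLOR_RGB2GRAY)[y0:y1,x0:x1]
    m=(g<(int(g.min())+np.median(g))/2).astype(np.uint8); k,L,st,ce=cv2.connectedComponentsWithStats(m); i=1+st[1:,4].argmax()
    p=ce[i]+[x0,y0]; r=st[i,:4]; print(n,p,st[i],onplane(c,[p],.04)[0].round(4), 'bbox ctr',onplane(c,[(x0+r[0]+(r[2]-1)/2,y0+r[1]+(r[3]-1)/2)],.04)[0].round(4)); 
    uv,P=cloud(c); q=(np.linalg.norm(P[:,:2]-[.632,-.154],axis=1)<.045)&(abs(P[:,2]-.04)<.004)
    if n!='s':
        # block outline by range height
        mm=np.zeros(c['range_z'].shape,np.uint8); mm[uv[q][:,1],uv[q][:,0]]=1; cn=max(cv2.findContours(mm,0,2)[0],key=cv2.contourArea)
        R=cv2.minAreaRect(cn); B=onplane(c,cv2.boxPoints(R),.04); print('block',B.mean(0).round(4),B.round(3).tolist(),'z',np.median(P[q][:,2]))
    q=(np.linalg.norm(P[:,:2]-[.615,-.211],axis=1)<.03)&(P[:,2]>.088); print('knobtop',np.median(P[q],0).round(4),((P[q].max(0)+P[q].min(0))/2).round(4),P[q].min(0),P[q].max(0))
E
```

```text
w [438.97452229 129.05732484] [  8   7  13  15 157] [ 0.6306 -0.1506  0.04  ] bbox ctr [ 0.6307 -0.1506  0.04  ]
block [ 0.63   -0.1505  0.04  ] [[0.602, -0.166, 0.04], [0.613, -0.123, 0.04], [0.658, -0.135, 0.04], [0.647, -0.179, 0.04]] z 0.039320398092289544
knobtop [ 0.613  -0.2081  0.0949] [ 0.6157 -0.2087  0.0928] [ 0.60261908 -0.22121339  0.08801064] [ 0.62876986 -0.19610882  0.09767904]
t [234.11538462 146.84615385] [ 3  3  8  6 26] [ 0.6365 -0.1522  0.04  ] bbox ctr [ 0.6352 -0.153   0.04  ]
block [ 0.6317 -0.1528  0.04  ] [[0.616, -0.126, 0.04], [0.659, -0.137, 0.04], [0.648, -0.18, 0.04], [0.604, -0.168, 0.04]] z 0.039875169610442074
knobtop [ 0.6157 -0.2112  0.0954] [ 0.6167 -0.2104  0.0939] [ 0.60417509 -0.22275636  0.08807504] [ 0.62920549 -0.19813694  0.09972727]
s [223.93333333 208.53333333] [ 7 11  9  3 15] [ 0.6062 -0.137   0.04  ] bbox ctr [ 0.6092 -0.1374  0.04  ]
knobtop [ 0.6113 -0.2054  0.0933] [ 0.6148 -0.2061  0.092 ] [ 0.60235461 -0.21868691  0.08803427] [ 0.62720215 -0.19355929  0.09587103]
```

Still closing; continue, then lift.

Call:
send_rows(
  increments=[0,0,0,0,0,0,0,0,0,0,0,0,0,0,0,0,0,0,0,0,0,0,0,0,0,0,0,0,0,0,0,0,0,0,0,0,0,0,0,0,0,0,0,0,0,0,0,0,0,0,0,0,0,0,0,0],
)

```text
time: 3.53
position: [0.4328, -0.229, 0.0652]
tool_rot: [0.661, 0.75, 0.0, -0.0]
ft_force: [0.2, 0.3, 0.6]
grip_width: 0.0148
grip_force: 30.0
```

Call:
send_rows(
  increments=[0,0,0,0,0,1.0,0,0,0,0,0,0,2.0,0,0,0,0,0,0,2.0,0,0,0,0,0,0,3.0,0,0,0,0,0,0,3.0,0,0,0,-0.0386,1.98,0.78,0,0,0,0,-0.0386,1.98,0.78,0,0,0,0,-0.0386,1.98,0.78,0,0,0,0,-0.0386,1.98,0.78,0,0,0,0,-0.0386,1.98,0.78,0,0,0,0,-0.0386,1.98,0.78,0,0,0,0,-0.0386,1.98,0.78,0,0,0,0,-0.0386,1.98,0.78,0,0,0,0,-0.0386,1.98,0.78,0,0,0,0,-0.0386,1.98,0.78,0,0,0,0,0,0,0,0,0,0,0,0,0,0,0,0,0,0,0,0,0,0,0,0],
)

```text
validation failed for argument at $.in...
```

```bash
python3 - <<'E'
from h import *
o=robot.get_obs(); print(o['time'],o['position'],o['tool_rot'],o['ft_force'],o['grip_width'])
W=cam('wrist'); np.save('w2.npy',W,allow_pickle=True); save(W,'w2.png')
uv,P=cloud(W)
p=o['position']
# range profile of sleeve below the fingers
for z0 in np.arange(.11,.16,.01):
    q=(np.linalg.norm(P[:,:2]-p[:2],axis=1)<.02)&(P[:,2]>z0)&(P[:,2]<z0+.01)
    if q.any(): print(z0,q.sum(),P[q].mean(0).round(4),uv[q].min(0),uv[q].max(0))
q=(np.linalg.norm(P[:,:2]-[.615,-.21],axis=1)<.03)&(P[:,2]>.088)&(P[:,2]<.1); print('knob',q.sum(),P[q].mean(0) if q.any() else 0)
E
```

```text
3.5333 [ 0.43277368 -0.22902371  0.06520705] [ 6.61384556e-01  7.50046977e-01  5.37626036e-06 -1.69260357e-05] [0.15638397 0.30066608 0.64688358] 0.01477736290615541
0.11 173 [ 0.4318 -0.2201  0.1133] [219 249] [292 300]
0.12 675 [ 0.433  -0.2319  0.1261] [226 284] [285 310]
0.13 157 [ 0.4323 -0.226   0.1351] [223 283] [290 310]
0.13999999999999999 209 [ 0.4308 -0.2197  0.1446] [219 283] [292 310]
0.14999999999999997 94 [ 0.4303 -0.2162  0.1538] [215 293] [294 310]
knob 0 0
```

View pics/w2.png

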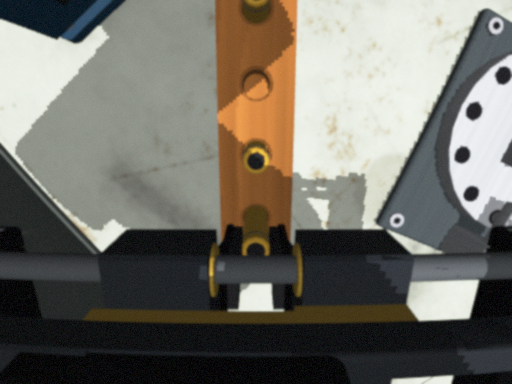

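The move was refused, so nothing moved. The picture shows the sleeve between the pads at (257,240). I'll lift first.

Call:
send_rows(
  increments=[0,0,0,0,0,1.0,0,0,0,0,0,0,2.0,0,0,0,0,0,0,2.0,0,0,0,0,0,0,3.0,0,0,0,0,0,0,3.0,0,0,0,-0.0386,1.98,0.78,0,0,0,0,-0.0386,1.98,0.78,0,0,0,0,-0.0386,1.98,0.78,0,0,0,0,-0.0386,1.98,0.78,0,0,0,0,-0.0386,1.98,0.78,0,0,0,0,-0.0386,1.98,0.78,0,0,0,0,-0.0386,1.98,0.78,0,0,0,0,-0.0386,1.98,0.78,0,0,0,0,-0.0386,1.98,0.78,0,0,0,0,-0.0386,1.98,0.78,0,0,0,0,0,0,0,0,0,0,0,0,0,0,0,0,0,0,0,0,0,0,0],
)

```text
time: 5.08
position: [0.6297, -0.1508, 0.1752]
tool_rot: [0.793, 0.61, -0.001, -0.001]
ft_force: [-1.2, -0.2, -1.1]
grip_width: 0.0145
grip_force: 30.0
```

```bash
python3 - <<'E'
from h import *
o=robot.get_obs(); print(o['time'],o['position'],o['tool_rot'],o['ft_force'],o['grip_width'])
W=cam('wrist'); np.save('w3.npy',W,allow_pickle=True); save(W,'w3.png')
E
```

```text
5.0833 [ 0.62969069 -0.15078216  0.17516582] [ 7.92725024e-01  6.09578685e-01 -6.39180173e-04 -6.73723644e-04] [-1.20202779 -0.21477931 -1.05261573] 0.014540009799832155
```

View pics/w3.png

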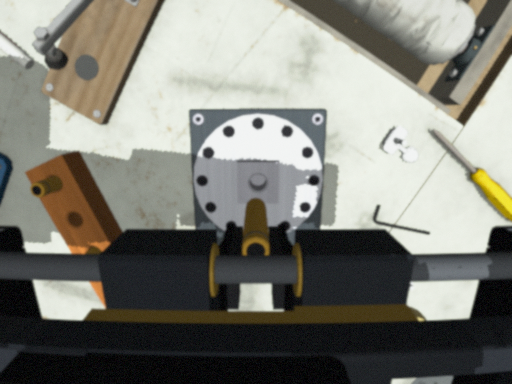

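The wrist view shows the socket at (258,181), and the sleeve held upright with its foot near (256,203). The jig is square in the image. I'll measure both in this same view.

```bash
cat > m.py <<'E'
from h import *
from scipy.optimize import least_squares
def sleeve(W,p):
    uv,P=cloud(W); h=cv2.cvtColor(W['image'],cv2.COLOR_RGB2HSV)[uv[:,1],uv[:,0]]
    q=(np.linalg.norm(P[:,:2]-p[:2],axis=1)<.025)&(P[:,2]<p[2]-.012)&(P[:,2]>p[2]-.085)&(h[:,1]>90)&(h[:,0]>10)&(h[:,0]<35)
    A=P[q]; f=lambda x:np.hypot(A[:,0]-x[0]-x[2]*(A[:,2]-A[:,2].min()),A[:,1]-x[1]-x[3]*(A[:,2]-A[:,2].min()))-.008
    r=least_squares(f,[*p[:2],0,0],loss='soft_l1',f_scale=.001); return r.x,A[:,2].min(),A[:,2].max(),len(A),np.std(f(r.x))
def hole(W,bx,z):
    x0,y0,x1,y1=bx; g=cv2.cvtColor(W['image'],cv2.COLOR_RGB2GRAY)[y0:y1,x0:x1]
    m=(g<(int(g.min())+np.median(g))/2).astype(np.uint8);k,L,st,ce=cv2.connectedComponentsWithStats(m); i=1+st[1:,4].argmax()
    return ce[i]+[x0,y0],st[i],onplane(W,[ce[i]+[x0,y0]],z)[0]
E
python3 - <<'E'
from m import *
W=np.load('w3.npy',allow_pickle=True).item(); o=robot.get_obs()
print(sleeve(W,o['position'])); print(hole(W,(246,170,270,193),.04))
# block outline (range) & dial outline
uv,P=cloud(W)
q=(np.linalg.norm(P[:,:2]-[.63,-.15],axis=1)<.045)&(abs(P[:,2]-.04)<.004); print('blockz',np.median(P[q][:,2]))
q=(np.linalg.norm(P[:,:2]-[.63,-.15],axis=1)<.1)&(abs(P[:,2]-.028)<.004)
A=P[q]; a=np.degrees(np.arctan2(A[:,1]+.15,A[:,0]-.63)); r=np.hypot(A[:,0]-.63,A[:,1]+.15)
E=np.array([A[(a>=t)&(a<t+6)][r[(a>=t)&(a<t+6)].argmax()] for t in range(-180,180,6) if ((a>=t)&(a<t+6)).sum()>5 and r[(a>=t)&(a<t+6)].max()>.06])
s=least_squares(lambda x:np.hypot(E[:,0]-x[0],E[:,1]-x[1])-x[2],[.63,-.15,.07],loss='soft_l1',f_scale=.001); print('dial',s.x,len(E))
E
```

```text
(array([ 0.62912028, -0.15136343,  0.00214747,  0.00083976]), np.float64(0.12187818292958352), np.float64(0.16318046771511246), 322, np.float64(0.00019456128289761605))
(array([257.69047619, 186.41666667]), array([ 4, 11, 17, 10, 84], dtype=int32), array([ 0.63043923, -0.15471907,  0.04      ]))
blockz 0.039379788641489
dial [ 0.63154732 -0.15074697  0.0695096 ] 51
```

Call:
send_rows(
  increments=[0,0,0,0.19,0.06,0,0,0,0,0,0,0,-2.0,0,0,0,0,0,0,-2.0,0,0,0,0,0,0,-2.0,0,0,0,0,0,0,-0.8,0,0,0,0,0,0,0,0,0,0,0,0,0,0,0],
)

```text
time: 5.72
position: [0.6325, -0.1507, 0.1074]
tool_rot: [0.793, 0.609, -0.0, -0.0]
ft_force: [0.2, 0.5, -0.8]
grip_width: 0.0145
grip_force: 30.0
```

```bash
python3 - <<'E'
from m import *
o=robot.get_obs(); print(o['time'],o['position'],o['ft_force'])
W=cam('wrist'); np.save('w4.npy',W,allow_pickle=True); print(sleeve(W,o['position']))
s=cv2.resize(W['image'][130:250,180:340],None,fx=4,fy=4,interpolation=2); cv2.imwrite('pics/w4.png',s[:,:,::-1])
E
```

```text
5.7167 [ 0.63250425 -0.15073097  0.1073906 ] [ 0.17825995  0.52395456 -0.78773893]
(array([ 6.32006865e-01, -1.51257827e-01,  5.47094293e-04, -1.33658168e-03]), np.float64(0.05482167321620915), np.float64(0.09533132085354393), 338, np.float64(0.00018261438621475418))
```

View pics/w4.png

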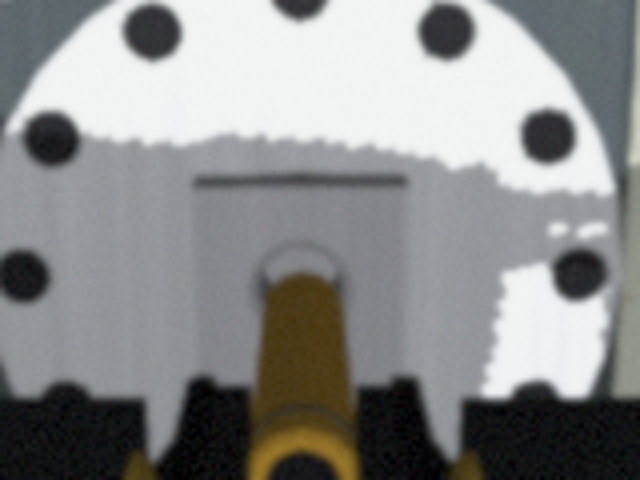

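The close view shows the block's far edge at crop y=182 and the hole's rim spanning x 255–347 with its top at y=240. The sleeve foot is at about (302,273), laterally centred.

```bash
python3 - <<'E'
from m import *
W=np.load('w4.npy',allow_pickle=True).item()
f=lambda *a:onplane(W,np.array([a],float)/4+[180-.375,130-.375],.04)[0]
L,R=f(192,182),f(408,182); e=(R-L)/np.linalg.norm(R-L); n=np.array([e[1],-e[0],0])
print(L,R,np.linalg.norm(R-L)); 
if n[1]>0:n=-n
print('from edge',(L+R)/2+.022*n)
a,b,t=f(255,285),f(347,285),f(301,240); print('rim w',np.linalg.norm(a-b),'from rim',t+.0108*n, (a+b)/2)
E
```

```text
[ 0.61641011 -0.12312395  0.04      ] [ 0.65819431 -0.13426487  0.04      ] 0.043243955943135376
from edge [ 0.63163436 -0.14995177  0.04      ]
rim w 0.018833166684239067 from rim [ 0.63161862 -0.1507708   0.04      ] [ 0.63194433 -0.14952562  0.04      ]
```

Call:
send_rows(
  increments=[0,0,0,-0.03,0.07,-0.4,0,0,0,0,0,0,-0.4,0,0,0,0,0,0,-0.3,0,0,0,0,0,0,-0.3,0,0,0,0,0,0,-0.3,0,0,0,0,0,0,0,0],
)

```text
time: 6.27
position: [0.6319, -0.1495, 0.0895]
tool_rot: [0.793, 0.609, -0.0, -0.001]
ft_force: [-0.5, -0.3, -0.9]
grip_width: 0.0147
grip_force: 30.0
```

The foot is 8 mm inside the socket with no force. Continuing down.

Call:
send_rows(
  increments=[0,0,0,0,0,-0.5,0,0,0,0,0,0,-0.5,0,0,0,0,0,0,-0.4,0,0,0,0,0,0,-0.3,0,0,0,0,0,0,-0.1,0,0,0,0,0,0,0,0],
)

```text
time: 6.77
position: [0.6321, -0.1496, 0.0717]
tool_rot: [0.793, 0.609, -0.0, -0.0]
ft_force: [-0.5, -0.0, -1.6]
grip_width: 0.0144
grip_force: 30.0
```

Call:
send_rows(
  increments=[0,0,0,0,0,0,1,0,0,0,0,0,0,1,0,0,0,0,0,0,1,0,0,0,0,0,0,1,0,0,0,0,0,0,1,0,0,0,0,0,0,1,0,0,0,0,0,0,1,0,0,0,0,0,0,1,0,0,0,0,0,0,1,0,0,0,0,0,0,1,0,0,0,0,0,2.0,1,0,0,0,0,0,3.0,1,0,0,0,0,0,2.5,1,0,0,0,0,0,0,1,0,0,0,0,0,0,1],
)

```text
time: 8.02
position: [0.6336, -0.1502, 0.1492]
tool_rot: [0.793, 0.609, 0.001, 0.002]
ft_force: [0.0, -0.9, -0.2]
grip_width: 0.0866
grip_force: 0.0
```

```bash
python3 - <<'E'
from m import *
o=robot.get_obs(); print(o['time'],o['position'],o['ft_force'],o['grip_width'])
for n in ('wrist','top'):
    W=cam(n); uv,P=cloud(W)
    q=(np.linalg.norm(P[:,:2]-[.6316,-.1504],axis=1)<.015)&(P[:,2]>.06)&(P[:,2]<.11); Q=P[q]; t=Q[Q[:,2]>np.percentile(Q[:,2],90)-.005] if q.any() else Q; print(n,'sleeve top',q.sum(),t.mean(0) if len(t) else '')
    q=(np.linalg.norm(P[:,:2]-[.616,-.2085],axis=1)<.022)&(P[:,2]>.088)&(P[:,2]<.11); print('knob',q.sum(),P[q].mean(0) if q.any() else '')
    if n=='wrist': save(W,'w5.png')
E
```

```text
8.0167 [ 0.63359027 -0.15019836  0.14923428] [ 0.03786126 -0.87470748 -0.17376864] 0.08664811033713722
wrist sleeve top 478 [ 0.63203525 -0.14963698  0.09338273]
knob 90 [ 0.61386872 -0.21696907  0.09528515]
top sleeve top 0 
knob 150 [ 0.61613143 -0.21082864  0.09557353]
```

View pics/w5.png

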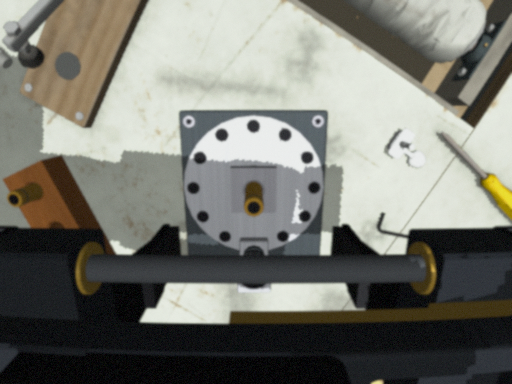

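The view shows the sleeve standing in the socket at (254,203), with its top at 0.0934 (home is 0.094). The knob is at (254,258). I'll move over the knob, go down and grip.

Call:
send_rows(
  increments=[0,0,0,-0.55,-1.97,0,1,0,0,0,-0.55,-1.97,0,1,0,0,0,-0.55,-1.97,0,1,0,0,0,0,0,0,1,0,0,0,0,0,-2.0,1,0,0,0,0,0,-2.5,1,0,0,0,0,0,-1.7,1,0,0,0,0,0,-1.0,1,0,0,0,0,0,0,1,0,0,0,0,0,0,1],
  newtons=40,
)

```text
time: 8.95
position: [0.6154, -0.2082, 0.0742]
tool_rot: [0.793, 0.609, -0.0, -0.001]
ft_force: [-0.2, -1.1, 0.6]
grip_width: 0.0871
grip_force: 0.0
```

Call:
send_rows(
  increments=[0,0,0,0,0,0.15,0,0,0,0,0,0,0,0,0,0,0,0,0,0,0,0,0,0,0,0,0,0,0,0,0,0,0,0,0,0,0,0,0,0,0,0,0,0,0,0,0,0,0,0,0,0,0,0,0,0,0,0,0,0,0,0,0,0,0,0,0,0,0,0,0,0,0,0,0,0,0,0,0,0,0,0,0,0],
  newtons=40,
)

```text
time: 9.95
position: [0.6165, -0.209, 0.0767]
tool_rot: [0.793, 0.609, 0.0, 0.001]
ft_force: [1.9, -0.3, -1.4]
grip_width: 0.0236
grip_force: 40.0
```

Knob gripped. I'll pull up 15.5 mm slowly.

Call:
send_rows(
  increments=[0,0,0,0,0,0.3,0,0,0,0,0,0,0.3,0,0,0,0,0,0,0.3,0,0,0,0,0,0,0.3,0,0,0,0,0,0,0.25,0,0,0,0,0,0,0.1,0,0,0,0,0,0,0,0,0,0,0,0,0,0,0],
)

```text
time: 10.62
position: [0.6164, -0.2089, 0.0914]
tool_rot: [0.793, 0.609, 0.0, 0.0]
ft_force: [5.5, -1.0, -11.8]
grip_width: 0.024
grip_force: 40.0
```

```bash
python3 - <<'E'
from m import *
o=robot.get_obs(); print(o['time'],o['position'],o['ft_force'],o['grip_width'],o['grip_force'])
a=np.load('scene0.npy',allow_pickle=True).item()
S=cam('scene'); W=cam('wrist')
uv,P=cloud(W); q=(np.linalg.norm(P[:,:2]-[.6316,-.1504],axis=1)<.015)&(P[:,2]>.06)&(P[:,2]<.11); Q=P[q]; print('sleeve',q.sum(),(Q[Q[:,2]>np.percentile(Q[:,2],90)-.005]).mean(0) if q.any() else '')
s=np.hstack([cv2.resize(c['image'][150:250,190:340],None,fx=2.6,fy=4,interpolation=2) for c in (a,S)]); cv2.imwrite('pics/s6.png',s[:,:,::-1])
E
```

```text
10.6167 [ 0.61635463 -0.2089434   0.09139662] [  5.46221601  -1.00940718 -11.79667558] 0.023981540860770326 39.99664113856852
sleeve 666 [ 0.63195106 -0.15006847  0.09344754]
```

View pics/s6.png

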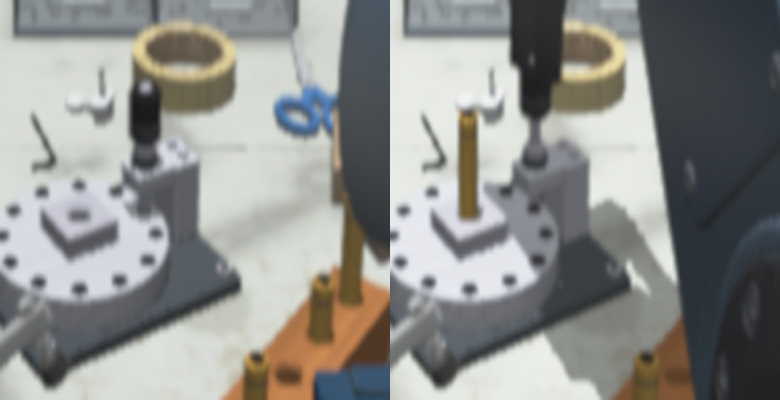

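The scene view shows the knob drawn up with the stem exposed at (537,130), and the sleeve standing in the socket at (467,165). The measured draw is about 14.7 mm. I'll add a small margin and then hold.

Call:
send_rows(
  increments=[0,0,0,0,0,0.08,0,0,0,0,0,0,0,0,0,0,0,0,0,0,0,0,0,0,0,0,0,0,0,0,0,0,0,0,0,0,0,0,0,0,0,0],
  newtons=50,
)

```text
time: 11.22
position: [0.6163, -0.2089, 0.092]
tool_rot: [0.793, 0.609, 0.0, 0.0]
ft_force: [4.6, -1.7, -12.2]
grip_width: 0.0233
grip_force: 50.0
```

```bash
python3 -c "
from rig import robot
print(robot.hand_in())"
```

```text
the job is handed in; nothing more can be done
None
```

The job is handed in, with no verdict returned: the long sleeve stands home in the jig's socket, let go (top measured at 93.4 mm, home 94 mm), and the gripper holds the plunger knob about 15 mm up; I didn't touch the short sleeves.

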